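# Sweep the carrot chunks into the prep tray

## Task

Sweep the three carrot chunks across the chopping board with your fingers and over its edge, so that all of them end up lying in the black tray. Only push them along: do not pick up, lift or carry anything. Leave the salt shaker and the lime half where they stand.

Things in the scene. Friction and masses are not known exactly. Their poses are not given: they have to be found in the camera images.
- board: wooden chopping board, fixed, 280 mm along its x, 320 mm along its y, top 40 mm above the counter; origin at the centre of its underside. Trays stand against its two y ends (y = +160 and -160 mm)
- black_tray: black open tray, fixed, 180 x 130 mm and 36 mm high, walls and floor 4 mm, origin at the centre of its underside; its x is its long (180 mm) side, parallel to the board's x. Long side against one y end of the board (2 mm gap; which end varies), rim 4 mm below the board top, shifted up to 35 mm along that edge. The chunks go in here.
- white_tray: white open tray, fixed, 180 x 130 mm and 36 mm high, walls and floor 4 mm, origin at the centre of its underside; its x is its long (180 mm) side, parallel to the board's x. Long side against one y end of the board (2 mm gap; which end varies), rim 4 mm below the board top, shifted up to 35 mm along that edge. At the other end from the black tray; not used.
- carrot_a: orange carrot chunk, an octagonal prism lying flat on the board, 30 mm across flats, 16 mm thick, 13 g, loose; it slides when pushed. Origin at its centre (8 mm above the board's top at the start), z = its thickness direction. The three chunks lie at least 50 mm apart, between centres, at the start
- carrot_b: orange carrot chunk, an octagonal prism lying flat on the board, 30 mm across flats, 16 mm thick, 13 g, loose; it slides when pushed. Origin at its centre (8 mm above the board's top at the start), z = its thickness direction. The three chunks lie at least 50 mm apart, between centres, at the start
- carrot_c: orange carrot chunk, an octagonal prism lying flat on the board, 30 mm across flats, 16 mm thick, 13 g, loose; it slides when pushed. Origin at its centre (8 mm above the board's top at the start), z = its thickness direction. The three chunks lie at least 50 mm apart, between centres, at the start
- shaker: salt shaker, white with a steel top, 42 mm wide, 64 mm tall, loose, standing on the board near one of the board's 280 mm-apart (x) edges, outside the chunks' strip; origin at the centre of its underside. Leave it alone
- lime: half a green lime, dome up, 47 mm wide, 27 mm tall, loose, on the board near the x edge across from the shaker's; origin at the centre of its underside. Leave it alone
Not all that is in view belongs to the job. What is shaped like the carrot_b but purple is not meant.

How it is judged:
By the outcome, as a careful person would: the job done as asked, in the order asked, and still so for the second after the job is handed in, with the robot touching nothing.
It also fails if it takes over 53 s, if anything falls off the work surface, if the arm or the gripper's body presses on something with over 40 N, if the wrist force passes 120 N, or if a joint passes its speed limit or range.

## Robot

A 7-joint arm with a two-finger parallel gripper is mounted at the origin on the work surface. World frame = base frame: x ahead of the robot, y to its left, z up, the work surface at z = 0. Lengths are in m, angles in rad, forces in N, time in s.
With the tool pointing down it reaches from about 0.425 to 0.95 m from the base axis. Payload 16.7 kg.
Tool frame: the origin (TCP) lies at the very end of the fingers, on their centre line; the grasp point (between the pads) lies 19 mm behind it; z points along the fingers, y is the line along which they close (so a half turn about z gives the same grasp; the last joint's range is limited). The gripper opens to 94 mm and grips with 3 to 60 N. Pads are 16 mm wide; open, the fingers measure 119 mm over their backs; the gripper's body (75 mm by 177 mm) begins 78 mm behind the grasp point.
Start: joints at [0.953, 0.426, 0.074, 1.606, -0.034, 1.111, -0.067], TCP at [0.305, -0.602, 0.205] pointing down, gripper open.
Joint ranges: [-2.85, 2.85], [-0.5, 2.14], [-1.23, 1.37], [0.21, 2.46], [-1.02, 4.16], [0.16, 2.05], [-2.73, 2.73]. Speed limits (rad/s): [1.89, 1.89, 2.39, 2.39, 3.01, 3.01, 3.01].

## Interface

Orientations are given as a unit quaternion [w, x, y, z].
In Python, from plant import status, vision, order gives the robot as it stands. The module is installed in compiled form; this text tells all that it offers.
- The arm moves only by the shell command python3 -m crank 'ROWS' [OPENING] [FORCE]. ROWS is JSON, one flat list of numbers, 6 for each row, row after row: the shift along the world's x, y, z in units of 50 mm (1.0 is 50 mm), then the turn, a rotation vector about the world's x, y, z in units of 8 degrees (1.0 is 8 degrees). In form: [dx, dy, dz, rx, ry, rz, dx, dy, dz, rx, ry, rz, ...]. A call has 1 to 12 rows; each row shifts and turns the commanded pose from where the row before left it; what a row does not reach is not made up. A row lasts 1/10 s, in which the tool goes at most 50 mm and 8.59 degrees, less where a joint would pass 70% of its speed; a pose out of reach is approached as far as the arm can. A call is refused whole if a number of a shift passes 1 or a number of a turn 1, either way. A call with a gripper value outside its range is refused whole. OPENING is the closure, from 0 (fully open) to 1 (shut), set as the call begins (- or left out, the last holds). The fingers move at their own pace and stop on an object; FORCE is the grip in N (left out, the last holds). Time passes only in rows, so rows that do not move let the fingers close. It gives the time, the measured TCP pose, the force, the opening and the grip force at its end, in the units of the state.
- status.state(): the state, without advancing time (a new reading comes with each control period).
- vision.grab_frame(name): name is "side" or "top"; returns the picture (384x512x3 uint8, red, green, blue); there is no depth.
- vision.get_calibration(name): a dict with "fx", "fy", "cx", "cy" (pixels), "pose" (4x4, takes a point from camera to world coordinates). Camera axes: x right, y down, z forward; pixel columns grow to the right and rows downward; lengths in m; the calibration is good to about 2 mm. A picture is of the moment at which its call begins. get_calibration takes no time and is no camera call.
- order.job_done(): hands the job in; it is judged then, once.
The state is a dict: "time_s": time; "q": joint angles; "joint_vel": joint speeds; "effort": joint torques, N m; "ee_pos": TCP position; "ee_rot": TCP orientation; "ft_force": force on the tool from outside, world axes, zero at the start; "moment": the same for the moment, N m; "gripper_width": opening from 0.0 (shut) to 1.0 (fully open); "finger_force": force on a finger pad.
Only numpy, scipy, OpenCV 4.12 (cv2) and the standard library are available. Lean on these libraries where they do the work, as an engineer would, in place of code of your own. Each camera call takes 0.05 s, during which the arm holds its last target. There are 200 camera calls.

## Working session

There is one attempt and no reset: what is moved stays moved. The work goes in short steps, Python scripts to look and compute and a shell command to move; the robot and the scene stay as the last step left them, time stands still between calls to the robot, and variables do not carry over. Pictures are saved under pics/ and viewed, at most 10 in all, crops included, and the job is handed in when it is done.

```bash
mkdir -p pics; python3 - <<'E'
from plant import status,vision
import cv2,numpy as np
for n in("top","side"):
    im=vision.grab_frame(n); cv2.imwrite(f"pics/{n}0.png",im[:,:,::-1])
    c=vision.get_calibration(n); print(n,c["fx"],c["fy"],c["cx"],c["cy"]);print(np.round(c["pose"],3))
s=status.state();print(s["ee_pos"],s["ee_rot"],s["gripper_width"],s["time_s"])
E
```

```text
top 495.8340414234887 495.8340414234887 252.2758183507273 185.6059234032393
[[ 0.    -0.993  0.121  0.5  ]
 [-1.     0.002  0.016  0.013]
 [-0.017 -0.121 -0.992  0.955]
 [ 0.     0.     0.     1.   ]]
side 365.12068784707765 365.12068784707765 259.64982927203835 189.22434294027997
[[ 0.925 -0.283  0.252  0.426]
 [-0.379 -0.669  0.639 -0.487]
 [-0.012 -0.687 -0.726  0.615]
 [ 0.     0.     0.     1.   ]]
[ 0.30473494 -0.60186909  0.20486228] [-5.36377912e-04  9.72663147e-01  2.32219892e-01 -1.92258522e-04] 1.0029693038998941 0.1
```

View pics/top0.png

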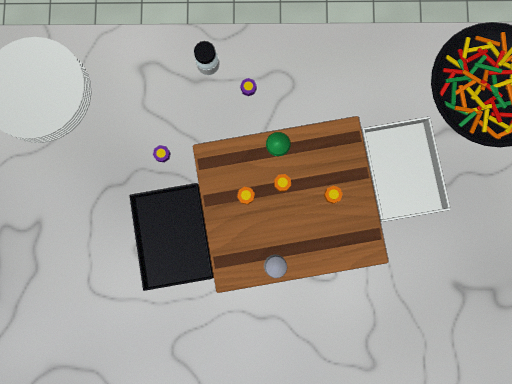

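View pics/side0.png

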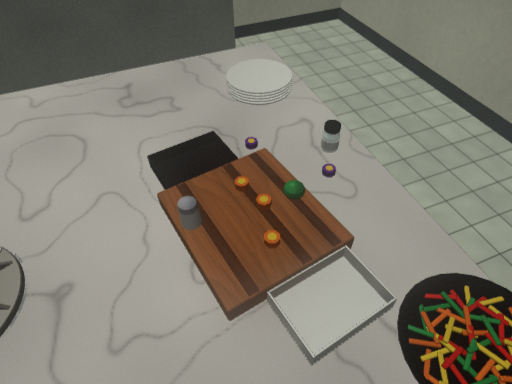

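The top view shows the board with corners near (194,145), (360,117), (388,263), (217,292). The black tray is on the left (+y), centred near (172,237), and the white tray is on the right, near (407,170). The side view agrees with this layout.

Chunk candidates:
- **Orange, on the board:** (246,195), (282,183) and (334,194). These are the chunks I want.
- **Purple, on the counter:** (248,87) and (161,154). These are decoys.
- **Orange-ish strips in the black bowl:** (490,85), not chunks.

Next I'll measure positions and check a crop.

```bash
cat > h.py <<'E'
from plant import status,vision
import cv2,numpy as np
def w(n,uv,z):
    c=vision.get_calibration(n);P=np.array(c["pose"])
    d=P[:3,:3]@[(uv[0]-c["cx"])/c["fx"],(uv[1]-c["cy"])/c["fy"],1]
    return P[:3,3]+d*(z-P[2,3])/d[2]
def blobs(im,lo,hi,amin=30):
    m=cv2.inRange(cv2.cvtColor(im,cv2.COLOR_RGB2HSV),lo,hi)
    k,_,st,ce=cv2.connectedComponentsWithStats(m)
    return [(ce[i],st[i]) for i in range(1,k) if st[i][4]>=amin]
E
python3 - <<'E'
from h import *
im=cv2.imread("pics/top0.png")[:,:,::-1].copy()
B=[w("top",p,.04)[:2] for p in[(194,145),(360,117),(388,263),(217,292)]]
T=[w("top",p,.036)[:2] for p in[(131,194),(198,184),(213,278),(145,290)]]
B=np.array(B);T=np.array(T)
for n,q in(("board",B),("tray",T)):print(n,np.round(q,3).tolist(),"c",q.mean(0).round(3),"sides",np.linalg.norm(q-np.roll(q,-1,0),axis=1).round(3))
y=(B[0]-B[1]+B[3]-B[2]);y/=np.linalg.norm(y);x=np.array([y[1],-y[0]]);c=B.mean(0)
print("y axis",y,"deg",np.degrees(np.arctan2(y[1],y[0])))
def L(p):return (round(1000*(p-c)@x),round(1000*(p-c)@y))
print("tray local",[L(p) for p in T])
for ce,st in blobs(im,(5,150,120),(35,255,255)):
    if 190<ce[0]<390: p=w("top",ce,.056)[:2];print("chunk",ce.round(1),st[4],p.round(3),L(p))
for n,uv,z in(("lime",(278,144),.055),("shaker",(275.5,267),.104)):
    p=w("top",uv,z)[:2];print(n,p.round(3),L(p))
cs=cv2.imread("pics/side0.png")[:,:,::-1].copy()
for ce,st in blobs(cs,(5,150,120),(35,255,255)):
    if ce[0]<300 and ce[1]<260: p=w("side",ce,.054)[:2];print("side chunk",ce.round(1),p.round(3),L(p))
cv2.imwrite("pics/crop.png",cv2.resize(im[110:300,120:395,::-1],None,fx=2.9,fy=2.9,interpolation=cv2.INTER_CUBIC))
E
```

```text
board [[0.689, 0.138], [0.742, -0.174], [0.47, -0.218], [0.417, 0.093]] c [ 0.579 -0.04 ] sides [0.317 0.275 0.315 0.275]
tray [[0.597, 0.256], [0.615, 0.13], [0.442, 0.1], [0.42, 0.225]] c [0.519 0.178] sides [0.127 0.176 0.126 0.179]
y axis [-0.16595037  0.98613411] deg 99.55244796564716
tray local [(66, 289), (64, 162), (-112, 162), (-113, 288)]
chunk [248.   85.4] 58 [0.799 0.036] (229, 39)
chunk [288.6 206.6] 18714 [ 0.571 -0.038] (-8, 4)
lime [ 0.687 -0.019] (110, 3)
shaker [ 0.465 -0.012] (-108, 47)
side chunk [241.5 180.4] [0.594 0.046] (29, 83)
side chunk [263.3 198.5] [ 0.617 -0.021] (41, 13)
side chunk [271.5 235.9] [ 0.595 -0.114] (3, -75)
side chunk [204.5 244. ] [ 0.473 -0.083] (-112, -24)
side chunk [194.6 246.6] [ 0.455 -0.081] (-130, -20)
```

View pics/crop.png

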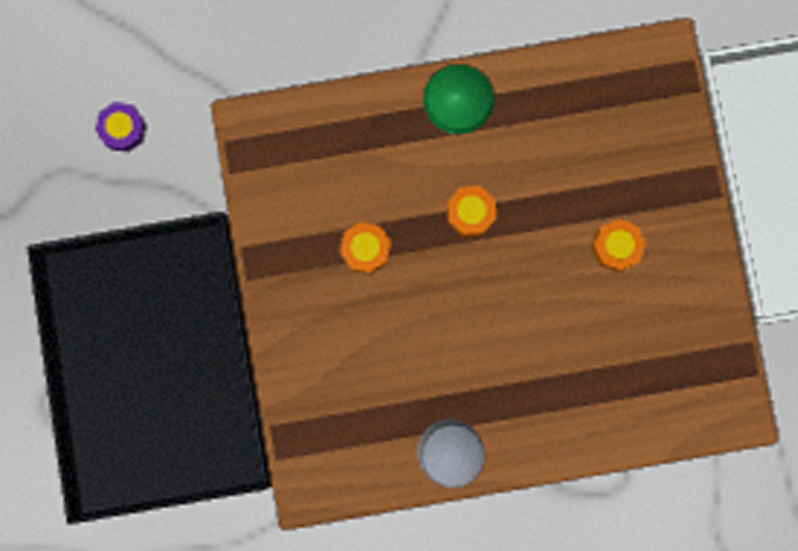

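The crop shows three orange chunks with yellow cores on the board, at full-image pixels (246,195), (283,182) and (334,194). The purple one is on the counter and stays out of it. I'll locate the chunks with a tighter mask, using the yellow cores, and work out the push lines.

```bash
cat >> h.py <<'E'
C=np.array([.579,-.040]);Y=np.array([-.166,.986]);X=np.array([.986,.166])
def L(p):return np.round([1000*(p[:2]-C)@X,1000*(p[:2]-C)@Y],0)
def W(l):return C+X*l[0]/1e3+Y*l[1]/1e3
def chunks(im,n="top",z=.056):
    return [(ce.round(1),st[4],w(n,ce,z)[:2]) for ce,st in blobs(im,(20,200,160),(35,255,255),15)]
E
python3 - <<'E'
from h import *
for n in("top","side"):
    im=cv2.imread(f"pics/{n}0.png")[:,:,::-1].copy()
    for ce,a,p in chunks(im,n):
        if a<200 and abs(L(p)).max()<165: print(n,ce,a,p.round(4),L(p))
E
```

```text
top [282.4 181.9] 78 [ 0.6165 -0.0267] [39.  7.]
top [333.4 193.8] 79 [ 0.5944 -0.1192] [  2. -81.]
top [245.6 194.7] 78 [0.5931 0.0405] [27. 77.]
```

```bash
python3 -m crank '[0.295,0.611,0,0,0,0.484,0.295,0.611,0,0,0,0.484,0.295,0.611,0,0,0,0.484,0.295,0.611,0,0,0,0.484,0.295,0.611,0,0,0,0.484,0.295,0.611,0,0,0,0.484,0.295,0.611,0,0,0,0.484,0.295,0.611,0,0,0,0.484,0.295,0.611,0,0,0,0.484,0.295,0.611,0,0,0,0.484]' 0.77
python3 -m crank '[0.295,0.611,0,0,0,0.484,0.295,0.611,0,0,0,0.484,0.295,0.611,0,0,0,0.484,0.295,0.611,0,0,0,0.484,0.295,0.611,0,0,0,0.484,0.295,0.611,0,0,0,0.484,0.295,0.611,0,0,0,0.484,0.295,0.611,0,0,0,0.484,0.295,0.611,0,0,0,0.484,0.295,0.611,0,0,0,0.484,0,0,0,0,0,0,0,0,0,0,0,0]'
python3 -c "
from h import *
from scipy.spatial.transform import Rotation as R
s=status.state();r=R.from_quat(np.roll(s['ee_rot'],-1)).as_matrix();print(s['ee_pos'],L(s['ee_pos']),r.round(3),s['gripper_width'])"
```

```text
time_s: 1.1
ee_pos: [0.4527, -0.2953, 0.2053]
ee_rot: [-0.0, 0.84, 0.543, -0.0]
ft_force: [0.8, 0.6, -0.5]
gripper_width: 0.234
finger_force: 0.0
time_s: 2.3
ee_pos: [0.5997, 0.0093, 0.2049]
ee_rot: [-0.0, 0.613, 0.79, -0.0]
ft_force: [-0.6, 0.2, 0.7]
gripper_width: 0.229
finger_force: 0.0
[0.59974731 0.00934728 0.20493887] [29. 45.] [[-0.248  0.969 -0.001]
 [ 0.969  0.248  0.   ]
 [ 0.    -0.001 -1.   ]] 0.22907782998553883
```

```bash
python3 -m crank '[0,0,-0.6,0,0,0,0,0,-0.6,0,0,0,0,0,-0.6,0,0,0,0,0,-0.5,0,0,0,0,0,-0.4,0,0,0,0,0,-0.3,0,0,0,0,0,-0.16,0,0,0,0,0,0,0,0,0]'
python3 -c "
from h import *
im=vision.grab_frame('side');cv2.imwrite('pics/s1.png',cv2.resize(im[130:270,140:340,::-1],None,fx=4,fy=4))"
```

```text
time_s: 3.1
ee_pos: [0.5995, 0.0083, 0.0468]
ee_rot: [-0.0, 0.614, 0.789, -0.0]
ft_force: [-0.3, -0.6, 0.2]
gripper_width: 0.226
finger_force: 0.0
```

View pics/s1.png

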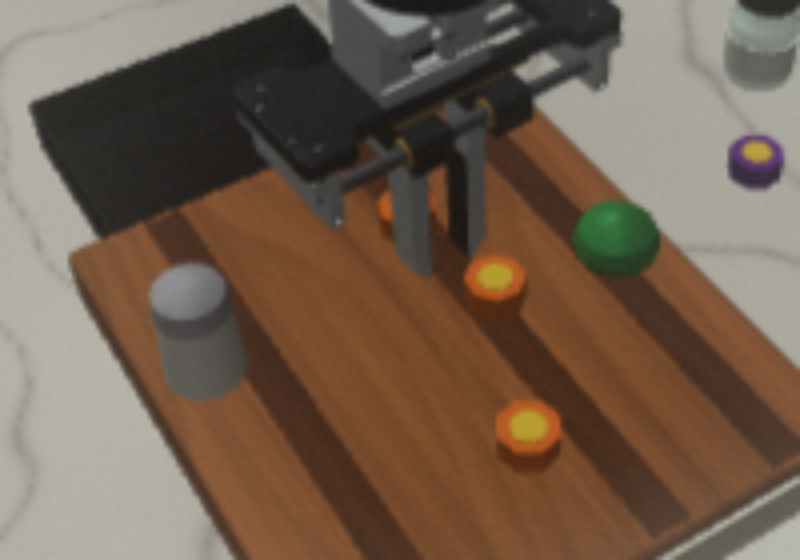

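The fingers stand between chunk a (crop ~(405,210), partly hidden behind the left finger) and chunk b (crop (495,285)), clear of both. Now I'll push a.

```bash
python3 -m crank '[-0.055,0.215,0,0,0,0,-0.055,0.215,0,0,0,0,-0.055,0.215,0,0,0,0,-0.055,0.215,0,0,0,0,-0.055,0.215,0,0,0,0,-0.055,0.215,0,0,0,0,-0.055,0.215,0,0,0,0,-0.055,0.215,0,0,0,0,-0.055,0.215,0,0,0,0,-0.055,0.215,0,0,0,0,-0.055,0.215,0,0,0,0,-0.055,0.215,0,0,0,0]'
python3 -m crank '[0,0,0,0,0,0,0,0,0.5,0,0,0,0,0,0.7,0,0,0,0,0,0.7,0,0,0,0,-0.5,0.3,0,0,0,0,-0.8,0,0,0,0,0,-0.8,0,0,0,0,0,-0.6,0,0,0,0,0,0,0,0,0,0]'
python3 -c "
from h import *
im=vision.grab_frame('top');cv2.imwrite('pics/t1.png',im[:,:,::-1])
for c in chunks(im):
  if c[1]<200:print(c,L(c[2]))
im=vision.grab_frame('side');cv2.imwrite('pics/s2.png',cv2.resize(im[110:270,130:340,::-1],None,fx=3.5,fy=3.5))"
```

```text
time_s: 4.35
ee_pos: [0.5667, 0.1388, 0.0474]
ee_rot: [-0.0, 0.614, 0.79, -0.0]
ft_force: [0.6, 0.2, 0.6]
gripper_width: 0.23
finger_force: 0.0
time_s: 5.25
ee_pos: [0.5668, -0.0025, 0.1574]
ee_rot: [0.0, 0.616, 0.788, -0.001]
ft_force: [0.5, 0.4, 0.0]
gripper_width: 0.23
finger_force: 0.0
(array([506. ,  59.6]), np.int32(111), array([ 0.84605018, -0.44589052])) [ 196. -445.]
(array([452.4,  60.4]), np.int32(57), array([ 0.84522261, -0.34646658])) [ 212. -346.]
(array([504.2,  82.4]), np.int32(78), array([ 0.80212502, -0.44003994])) [ 154. -431.]
(array([247.7,  85.5]), np.int32(50), array([0.79868021, 0.03687159])) [229.  39.]
(array([160.5, 152.6]), np.int32(50), array([0.67140035, 0.19792717])) [131. 219.]
```

View pics/s2.png

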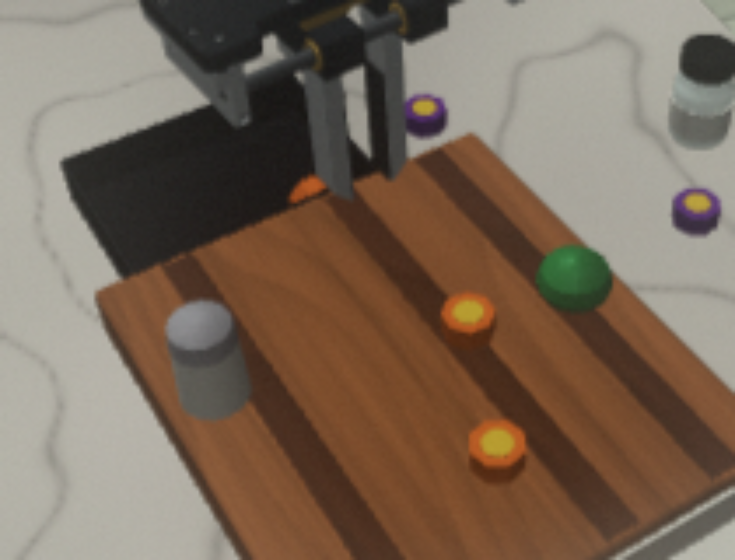

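Chunk a is over the edge and shows in the black tray at crop (308,190). Chunks b and c haven't moved. Next I'll sweep b, slanted towards the tray's middle.

```bash
python3 -m crank '[0.345,-0.287,0,0,0,0.425,0.345,-0.287,0,0,0,0.425,0.345,-0.287,0,0,0,0.425,0.345,-0.287,0,0,0,0.425,0,0,0,0,0,0,0,0,-0.6,0,0,0,0,0,-0.6,0,0,0,0,0,-0.5,0,0,0,0,0,-0.35,0,0,0,0,0,-0.16,0,0,0,0,0,0,0,0,0]'
python3 -m crank '[-0.113,0.212,0,0,0,0,-0.113,0.212,0,0,0,0,-0.113,0.212,0,0,0,0,-0.113,0.212,0,0,0,0,-0.113,0.212,0,0,0,0,-0.113,0.212,0,0,0,0,-0.113,0.212,0,0,0,0,-0.113,0.212,0,0,0,0,-0.113,0.212,0,0,0,0,-0.113,0.212,0,0,0,0,-0.113,0.212,0,0,0,0,-0.113,0.212,0,0,0,0]'
python3 -c "
from h import *
im=vision.grab_frame('side');cv2.imwrite('pics/s3.png',cv2.resize(im[110:270,130:340,::-1],None,fx=3.5,fy=3.5))"
```

```text
time_s: 6.45
ee_pos: [0.6356, -0.0538, 0.0464]
ee_rot: [-0.001, 0.516, 0.857, -0.0]
ft_force: [-0.5, -0.5, 0.9]
gripper_width: 0.23
finger_force: 0.0
time_s: 7.65
ee_pos: [0.5677, 0.0735, 0.047]
ee_rot: [-0.0, 0.516, 0.857, -0.0]
ft_force: [-0.4, -0.9, 0.6]
gripper_width: 0.227
finger_force: 0.2
```

View pics/s3.png

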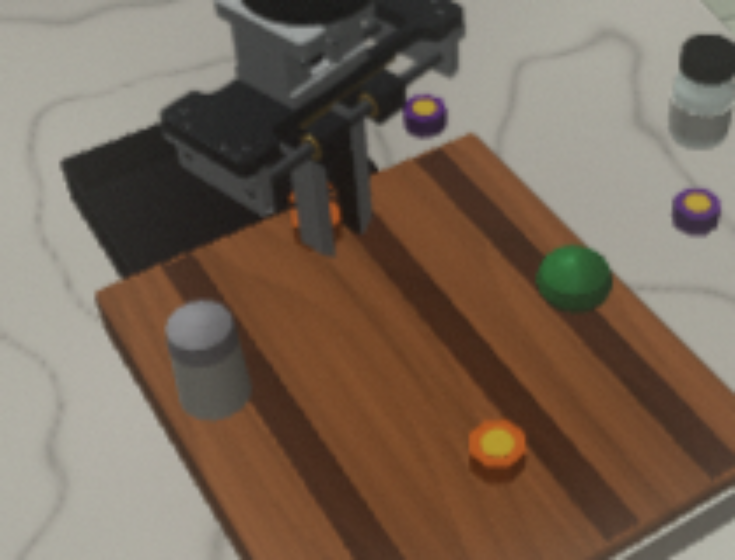

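b is ahead of the fingers at crop (318,215), still caged, and c is at (497,443). I'll finish the push on b, then lift and go behind c.

```bash
python3 -m crank '[-0.112,0.192,0,0,0,0,-0.112,0.192,0,0,0,0,-0.112,0.192,0,0,0,0,-0.112,0.192,0,0,0,0,-0.112,0.192,0,0,0,0,-0.112,0.192,0,0,0,0,0,0,0,0,0,0,0,0,0.5,0,0,0,0,0,0.7,0,0,0,0,0,0.7,0,0,0,0,0,0.3,0,0,0]'
python3 -m crank '[0.189,-0.713,0,0,0,-0.0875,0.189,-0.713,0,0,0,-0.0875,0.189,-0.713,0,0,0,-0.0875,0.189,-0.713,0,0,0,-0.0875,0.189,-0.713,0,0,0,-0.0875,0.189,-0.713,0,0,0,-0.0875,0.189,-0.713,0,0,0,-0.0875,0.189,-0.713,0,0,0,-0.0875,0,0,0,0,0,0,0,0,0,0,0,0]'
python3 -c "
from h import *
im=vision.grab_frame('top');cv2.imwrite('pics/t2.png',cv2.resize(im[110:300,120:395,::-1],None,fx=2.9,fy=2.9))"
```

```text
time_s: 8.8
ee_pos: [0.5358, 0.1304, 0.16]
ee_rot: [0.001, 0.516, 0.857, 0.001]
ft_force: [0.0, 0.4, 0.3]
gripper_width: 0.229
finger_force: 0.0
time_s: 9.8
ee_pos: [0.6098, -0.1558, 0.1562]
ee_rot: [-0.0, 0.558, 0.83, -0.0]
ft_force: [-0.2, -0.0, -1.0]
gripper_width: 0.227
finger_force: 0.0
```

View pics/t2.png

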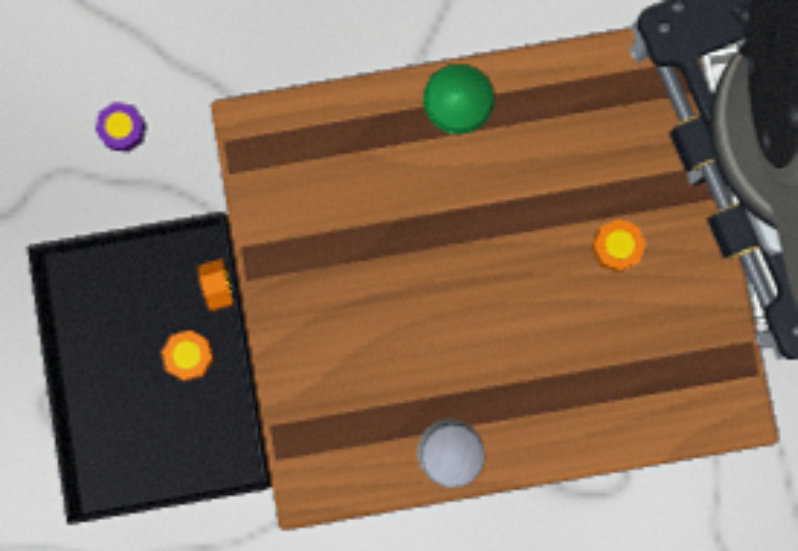

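Chunk b lies flat in the tray at crop (187,355). Chunk a is inside too, at (215,285), but standing on edge by the near wall, so I'll tip it flat later. c is untouched at (620,244). Now I'll sweep c.

```bash
python3 -m crank '[0,0,-0.6,0,0,0,0,0,-0.6,0,0,0,0,0,-0.5,0,0,0,0,0,-0.3,0,0,0,0,0,-0.19,0,0,0,0,0,0,0,0,0]'
python3 -m crank '[-0.096,0.233,0,0,0,0,-0.096,0.233,0,0,0,0,-0.096,0.233,0,0,0,0,-0.096,0.233,0,0,0,0,-0.096,0.233,0,0,0,0,-0.096,0.233,0,0,0,0,-0.096,0.233,0,0,0,0,-0.096,0.233,0,0,0,0,-0.096,0.233,0,0,0,0,-0.096,0.233,0,0,0,0,-0.096,0.233,0,0,0,0,-0.096,0.233,0,0,0,0]'
python3 -m crank '[-0.096,0.233,0,0,0,0,-0.096,0.233,0,0,0,0,-0.096,0.233,0,0,0,0,-0.096,0.233,0,0,0,0,-0.096,0.233,0,0,0,0,-0.096,0.233,0,0,0,0,-0.096,0.233,0,0,0,0,-0.096,0.233,0,0,0,0,-0.096,0.233,0,0,0,0,-0.096,0.233,0,0,0,0,-0.096,0.233,0,0,0,0,-0.096,0.233,0,0,0,0]'
python3 -m crank '[0,0,0,0,0,0,0,0,0.5,0,0,0,0,0,0.7,0,0,0,0,0,0.7,0,0,0,0,-0.6,0.3,0,0,0,0,-0.8,0,0,0,0,0,-0.8,0,0,0,0,0,-0.8,0,0,0,0,0,-0.8,0,0,0,0,0,0,0,0,0,0]'
python3 -c "
from h import *
im=vision.grab_frame('top');cv2.imwrite('pics/t3.png',cv2.resize(im[110:300,120:395,::-1],None,fx=2.9,fy=2.9))"
```

```text
time_s: 10.45
ee_pos: [0.6098, -0.1543, 0.0468]
ee_rot: [-0.001, 0.557, 0.831, -0.0]
ft_force: [-0.3, -0.9, -0.9]
gripper_width: 0.227
finger_force: 0.0
time_s: 11.65
ee_pos: [0.5521, -0.0142, 0.0474]
ee_rot: [-0.0, 0.557, 0.83, -0.0]
ft_force: [0.2, 0.8, 0.3]
gripper_width: 0.225
finger_force: 0.1
time_s: 12.85
ee_pos: [0.4945, 0.1256, 0.0475]
ee_rot: [-0.0, 0.557, 0.83, 0.0]
ft_force: [-0.4, -0.1, 0.3]
gripper_width: 0.227
finger_force: 0.0
time_s: 13.85
ee_pos: [0.4944, -0.071, 0.1574]
ee_rot: [0.0, 0.56, 0.829, -0.001]
ft_force: [1.7, 0.6, -0.4]
gripper_width: 0.231
finger_force: 0.0
```

View pics/t3.png

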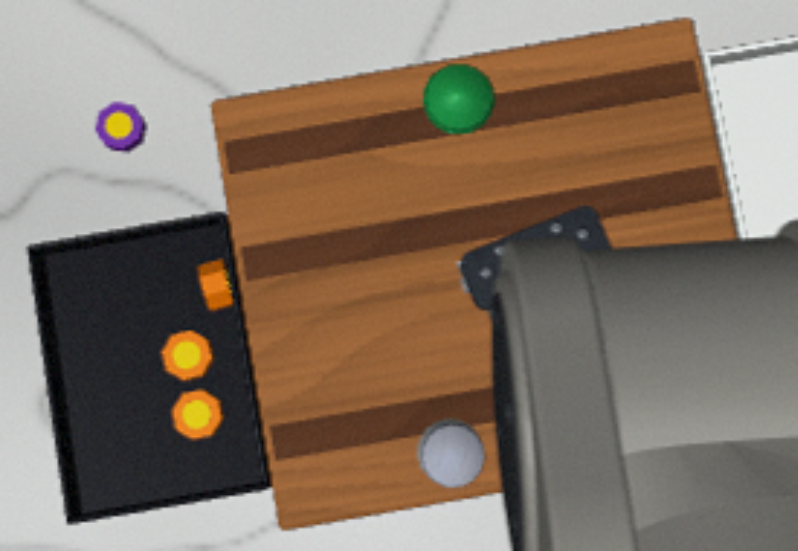

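All three chunks are in the tray: b at crop (187,355), c at (197,415), a at (215,285) on its edge. The shaker (451,453) and the lime (459,98) haven't moved. I'll move the arm away and look closely at how a is sitting.

```bash
python3 -m crank '[0,-0.6,0.5,0,0,0,0,-0.8,0.5,0,0,0,0,-0.8,0,0,0,0,0.3,-0.8,0,0,0,0,0.3,-0.8,0,0,0,0,0,0,0,0,0,0]'
python3 -c "
from h import *
a=vision.grab_frame('top')[180:295,125:225,::-1];b=vision.grab_frame('side')[125:200,140:260,::-1]
a=cv2.resize(a,(400,460),interpolation=cv2.INTER_CUBIC);b=cv2.resize(b,(400,250),interpolation=cv2.INTER_CUBIC)
b=cv2.copyMakeBorder(b,0,210,0,0,cv2.BORDER_CONSTANT);cv2.imwrite('pics/z.png',np.hstack([a,b]))"
```

```text
time_s: 14.5
ee_pos: [0.5257, -0.2597, 0.207]
ee_rot: [0.0, 0.559, 0.829, -0.0]
ft_force: [0.0, 0.2, -0.2]
gripper_width: 0.231
finger_force: 0.0
```

View pics/z.png

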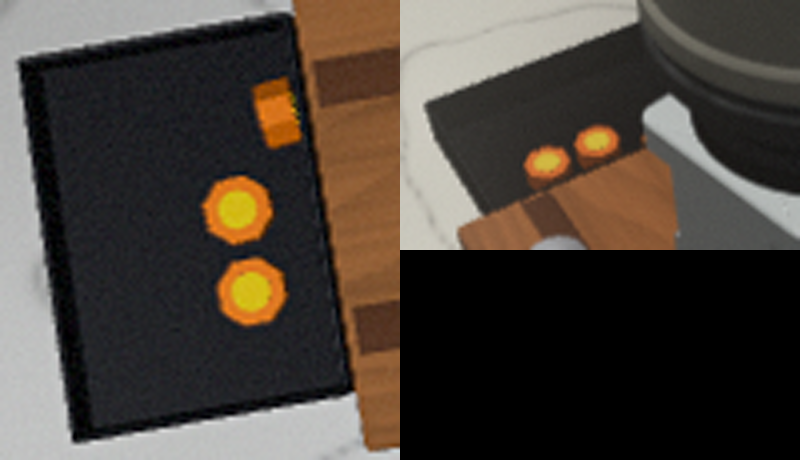

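In the close-up, b (238,210) and c (251,292) lie flat. Chunk a (278,112) sits squarely on one of its side facets, wholly inside the walls and below the rim, so it is stable. The wall leaves no room for a finger behind it, so poking at it could do more harm than good. I'm handing in.

```bash
python3 -c "
from plant import order;print(order.job_done())"
```

```text
the job is handed in; nothing more can be done
None
```

All three carrot chunks were swept over the board's edge into the black tray and the job is handed in: two lie flat, one rests on a side facet inside the walls, and the shaker and lime were left alone.

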